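# Pack the brake kit carrier and lift it level

### The job

Take the one full-thickness brake block from the slotted stand (the other three are worn thin) and the cotter-pin tin from the bench, and stand them upright, right down, in the two empty bays of the carrier that they fit. Then pick the carrier up by its bar handle, keeping it level, and finish while still holding it steady and level about 10 cm above where it stood on the bench. Leave the worn blocks and the other things on the bench where they are.

Things in the scene. Friction and masses are not known exactly. Their poses are not given: they have to be found in the camera images.
- block_full: dark moulded brake block with a steel back plate, full thickness: 30 mm thick (its x) x 40 wide (its y) x 80 tall (its z), about 0.17 kg, upright in one of the stand's slots. Origin: centre of its underside. Its smooth 40 mm width is free to grip; which way round it faces in the carrier does not matter.
- block_worn1: worn-down brake block: same width (40, its y) and height (80, its z) as the full one but only 18 mm thick (its x); stands in the stand and stays there. Origin: centre of its underside.
- block_worn2: worn-down brake block: same width (40, its y) and height (80, its z) as the full one but only 18 mm thick (its x); stands in the stand and stays there. Origin: centre of its underside.
- block_worn3: worn-down brake block: same width (40, its y) and height (80, its z) as the full one but only 18 mm thick (its x); stands in the stand and stays there. Origin: centre of its underside.
- tin: plain round cotter-pin tin with a paper band, 40 mm diameter, 80 tall, about 0.09 kg, upright on the bench on the robot's left. Origin: centre of its underside, z up.
- carrier: bare sheet-metal carrier, loose, 104 mm (its x) x 172 mm (its y), 0.3 kg empty, about 0.8 kg packed, when it balances about its centre. Floor 4 mm thick, walls 40 mm high. Two rows of two bays, y = 37..83 and -83..-37 mm, each row with one block bay 36 (x) x 46 (y) mm and one tin bay 46 x 46 mm; an empty lane between the rows under the bar handle. Origin: centre of its underside.
- handle (a point): centre of the carrier's straight flat-sided bar handle, 110 mm above the carrier's underside; the bar runs along the carrier's x, is 12 mm wide (y) and 20 mm high (z 100 to 120 mm in the carrier), on end posts 24 mm wide (y) at x = +-50 mm that rise to 122 mm. Axes as the carrier's
- bay_block_empty (a point): centre of the floor of the carrier's empty block bay, at (-31, -60, 4) mm in the carrier; axes as the carrier's, so a block stands in it with its 40 mm width along y
- bay_tin_empty (a point): centre of the floor of the carrier's empty tin bay, at (-26, 60, 4) mm in the carrier
- bay_block_packed (a point): centre of the floor of the bay that already holds a block, at (31, 60, 4) mm in the carrier
- bay_tin_packed (a point): centre of the floor of the bay that already holds a tin, at (26, -60, 4) mm in the carrier
- block_packed: full-thickness block like block_full, already standing in the carrier; stays there. Origin: centre of its underside.
- tin_packed: tin like the other, already standing in the carrier; stays there. Origin: centre of its underside.
- stand: enamelled iron stand, fixed, 220 (its x) x 70 (its y) mm: floor 8 mm thick, four slots 42 mm wide in a row along x at 50 mm pitch, between fins 28 mm wide (y) that rise to 38 mm; low lips to 18 mm along both long edges. The blocks stand across it, thickness along the stand's x, width along its y. Origin: centre of its underside.
- dial: chrome dial indicator body lying face up, 56 mm across, 20 high; leave alone. Origin: centre of the round body's underside.
- drift: brass drift lying on the bench, about 130 mm long, 18 high; leave alone. Origin: on its underside near the middle.
- shackle: black steel shackle lying flat, about 75 x 66 mm, 13 high; leave alone. Origin: at its middle, on the bench.
- bolt1: zinc-plated hanger bolt with two square nuts, lying between stand and carrier, 110 mm long (its x), 16 high; leave alone. Origin: middle of its underside.
- bolt2: another hanger bolt, the same, to the right beyond the stand; leave alone. Origin: middle of its underside.
Mind the look-alikes: they are no part of the job. What is shaped like the carrier but green or orange is not meant.

How it is judged:
On the way:
1. block and tin stand right down in their bays, let go, with the carrier still on the bench (distance between block_full and bay_block_empty below 0.009 m and distance between tin and bay_tin_empty below 0.009 m and distance between block_packed and bay_block_packed below 0.009 m and distance between tin_packed and bay_tin_packed below 0.009 m and angle between the z axis of each of block_full, tin, block_packed, tin_packed and the z axis of carrier, either way round below 0.12 rad and contact force between the fingers and block_full below 0.1 N and contact force between the fingers and tin below 0.1 N and height (world z) of carrier below 0.01 m), for 0.2 s.
At the end, for the whole second after the job is handed in: Both blocks and both tins stand in their bays (within 9 mm of the bay-floor centres, upright to 0.12 rad in the carrier); the fingers hold the carrier 60 to 170 mm above the bench, level to 0.1 rad, moving under 20 mm/s and 0.15 rad/s, within 200 mm of where it stood, not touching the stand (distance between block_full and bay_block_empty below 0.009 m and distance between tin and bay_tin_empty below 0.009 m and distance between block_packed and bay_block_packed below 0.009 m and distance between tin_packed and bay_tin_packed below 0.009 m and angle between the z axis of each of block_full, tin, block_packed, tin_packed and the z axis of carrier, either way round below 0.12 rad and height (world z) of carrier between 0.06 and 0.17 m and angle between carrier's own z axis and vertical below 0.1 rad and linear speed of carrier below 0.02 m/s and angular speed of carrier below 0.15 rad/s and contact force between the fingers and carrier above 3 N and distance of carrier from where it was at the start of the episode below 0.2 m and contact force between carrier and stand below 0.1 N); the arm keeps its last pose, push and grip.
It fails at once if the carrier is tipped by more than 0.3 rad (angle between carrier's own z axis and vertical above 0.3 rad).
It fails at once if a worn block or another bystander is moved by more than 30 mm (distance of any of block_worn1, block_worn2, block_worn3, dial, drift, shackle, bolt1, bolt2 from where it was at the start of the episode above 0.03 m).
It also fails if it takes over 72 s, if anything falls off the work surface, if the arm or the gripper's body presses on something with over 40 N, if the wrist force passes 120 N, or if a joint passes its speed limit or range.

### The arm

A 7-joint arm with a two-finger parallel gripper is mounted at the origin on the work surface. World frame = base frame: x ahead of the robot, y to its left, z up, the work surface at z = 0. Lengths are in m, angles in rad, forces in N, time in s.
With the tool pointing down it reaches from about 0.35 to 0.9 m from the base axis. Payload 19.9 kg.
Tool frame: the origin (TCP) lies midway between the tips of the shut fingers; the grasp point (between the pads) lies 19 mm behind it; z points along the fingers, y is the direction in which the jaws open and shut (so a half turn about z gives the same grasp; the last joint's range is limited). The gripper opens to 85 mm and grips with 20 to 120 N. Pads are 22 mm wide; open, the fingers measure 114 mm over their backs; the gripper's body (76 mm by 85 mm) begins 54 mm behind the grasp point. The pads swing forward as they close: fully open they stand 13 mm farther back than shut.
Start: joints at [-1.252, 0.417, -0.01, 1.614, 0.005, 1.111, -0.053], TCP at [0.22, 0.585, 0.201] pointing down, gripper open.
Joint ranges: [-2.81, 2.81], [-0.39, 2.02], [-1.27, 1.25], [0.06, 2.57], [-1.19, 4.33], [0.19, 2], [-2.82, 2.82]. Speed limits (rad/s): [1.89, 1.89, 2.39, 2.39, 3.01, 3.01, 3.01].

### API

Orientations are given as a rotation vector (axis times angle).
In Python, from rig import readout, viewer, ticket gives the robot as it stands.
- The arm moves only by the tool move_arm, never from a script. Its argument "series" is a list of rows, each a list of 2 entries, a list of its own where there are three numbers: the shift along the tool's x, y, z in mm, then the turn, a rotation vector about the tool's x, y, z in rad. A call has 1 to 20 rows; each row is the pose to reach, as a shift and turn from the pose measured when the call began, along the tool's axes at that moment; what a row does not reach only later rows make up. A row lasts 1/12 s, in which the tool goes at most 41.7 mm and 7.16 degrees, less where a joint would pass 70% of its speed; a pose out of reach is approached as far as the arm can. A call with a gripper value outside its range is refused whole. "claw" is the closure, from -1 (fully open) to 1 (shut), set as the call begins (left out, the last holds). The fingers move at their own pace and stop on an object; "grip_force" is the grip in N (left out, the last holds). Time passes only in rows, so rows that repeat a pose let the fingers close. It gives the time, the measured TCP pose, the force and the opening at its end, in the units of the state.
- readout.state(): the state, without advancing time (a new reading comes with each control period).
- viewer.read_camera(name): name is "scene" or "top" or "wrist"; returns the picture (420x560x3 uint8, red, green, blue); there is no depth.
- viewer.camera_model(name): a dict with "fx", "fy", "cx", "cy" (pixels), "rvec" (rotation vector, rad) and "tvec" (3), from world to camera coordinates, as OpenCV has them; the wrist camera has in their place "hand_eye" (4x4, takes a point from camera to tool coordinates, whose origin is the TCP and whose axes are the flange's). Camera axes: x right, y down, z forward; pixel columns grow to the right and rows downward; lengths in m; the calibration is good to about 2 mm. A picture is of the moment at which its call begins: read the wrist's pose just before it. camera_model takes no time and is no camera call.
- ticket.job_done(): hands the job in, once; it reports no verdict.
The state is a dict: "time_s": time; "qpos": joint angles; "qd": joint speeds; "joint_efforts": joint torques, N m; "tool_pos": TCP position; "orientation": TCP orientation; "contact_force": force on the tool from outside, world axes, zero at the start; "wrist_torque": the same for the moment, N m; "width": finger opening in m.
Only numpy, scipy, OpenCV 4.12 (cv2) and the standard library are available. Lean on these libraries where they do the work, as an engineer would, in place of code of your own. Each camera call takes 0.05 s, during which the arm holds its last target. There are 200 camera calls.

## Working session

There is one attempt and no reset: what is moved stays moved. The work goes in short steps, Python scripts to look and compute and a tool call to move; the robot and the scene stay as the last step left them, time stands still between calls to the robot, and variables do not carry over. Pictures are saved under pics/ and viewed, about 8 in all and at most 12, crops included, and the job is handed in when it is done.

Besides the shell and the picture viewer there is one more tool, called after "Request:" as name([rows], argument=value, ...), one row to a line, values as JSON. move_arm: Moves the arm, as the interface text tells. Its arguments: {"type":"object","properties":{"series":{"type":"array"},"claw":{"type":"number"},"grip_force":{"type":"number"}},"required":["series"]}

```bash
mkdir -p pics && ls
python3 - <<'E'
from rig import readout, viewer
import cv2,numpy as np
s=readout.state();print(s)
for n in("scene","top","wrist"):
    im=viewer.read_camera(n);cv2.imwrite(f"pics/{n}0.png",im[:,:,::-1]);print(n,viewer.camera_model(n))
E
```

```text
pics
{'time_s': 0.0, 'qpos': array([-1.25247962,  0.41796779, -0.01028434,  1.61418313,  0.00471308,
        1.11069286, -0.05300867]), 'qd': array([ 4.10793073e-04, -8.27905746e-05, -3.29348027e-04, -2.64918991e-04,
        4.49702808e-07, -2.60485246e-03, -1.72439782e-05]), 'joint_efforts': array([ 3.38944301e-04, -8.64459729e+01,  6.79074135e-01, -4.34894872e+01,
        1.91239826e-02,  7.50798587e-03, -2.16598033e-05]), 'tool_pos': array([0.21995479, 0.58460301, 0.20026048]), 'orientation': array([-5.62152976e-01, -3.09077587e+00,  1.92121026e-03]), 'contact_force': array([-0.88029629, -0.48639577,  0.37199376]), 'wrist_torque': array([ 0.00150614,  0.01794383, -0.00045737]), 'width': 0.08545677159653671}
scene {'fx': 489.37240036955603, 'fy': 489.37240036955603, 'cx': 283.139873051314, 'cy': 214.20043929498956, 'rvec': array([ 1.19319232,  2.54015967, -0.74901803]), 'tvec': array([ 0.33180411, -0.23815625,  1.55071067])}
top {'fx': 457.92635824907046, 'fy': 457.92635824907046, 'cx': 287.4389695862708, 'cy': 200.73381680401505, 'rvec': array([ 2.13932134, -2.09247692,  0.15981784]), 'tvec': array([-0.00487693,  0.49331565,  1.18884244])}
wrist {'fx': 337.16125311195134, 'fy': 337.16125311195134, 'cx': 285.07813433455397, 'cy': 207.7236679919472, 'hand_eye': array([[-1.69407450e-04, -9.65181564e-01, -2.61580810e-01,
         6.52994821e-02],
       [ 9.99999945e-01, -2.38241680e-04,  2.31435313e-04,
         7.32507009e-04],
       [-2.85696549e-04, -2.61580757e-01,  9.65181551e-01,
        -1.72764624e-01],
       [ 0.00000000e+00,  0.00000000e+00,  0.00000000e+00,
         1.00000000e+00]])}
```

View pics/top0.png

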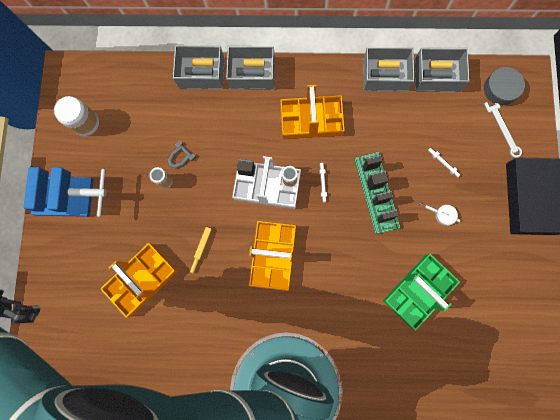

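View pics/scene0.png

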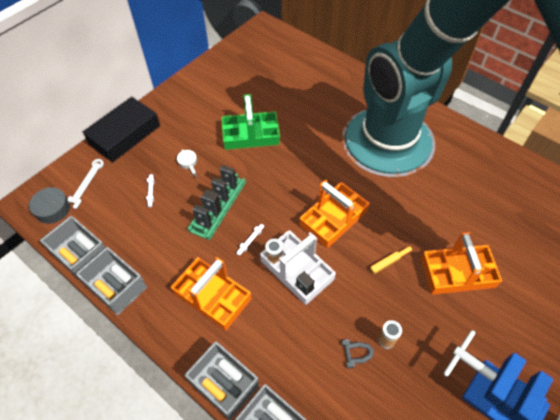

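The top view shows the white carrier at about (267,183), with its packed block at (245,168) and packed tin at (289,175). The tin is at (157,176) and the green stand at (377,192). The full block looks like the second one from the top, at (378,180). I'll get rough positions from this, then refine with the wrist camera.

```bash
cat > h.py <<'E'
from rig import readout, viewer
import cv2,numpy as np
from scipy.spatial.transform import Rotation as R
def ray(name,px,st=None):
    m=viewer.camera_model(name);px=np.atleast_2d(px).astype(float)
    d=np.c_[(px[:,0]-m['cx'])/m['fx'],(px[:,1]-m['cy'])/m['fy'],np.ones(len(px))]
    if name=='wrist':
        H=m['hand_eye'];Rt=R.from_rotvec(st['orientation']).as_matrix()
        return Rt@H[:3,3]+st['tool_pos'],d@(Rt@H[:3,:3]).T
    Rm=R.from_rotvec(m['rvec']).as_matrix()
    return -Rm.T@m['tvec'],d@Rm
def on(name,px,z,st=None):
    o,d=ray(name,px,st);return o+d*((z-o[2])/d[:,2])[:,None]
def tool(st,p):  # world point -> shift in tool axes, mm
    return R.from_rotvec(st['orientation']).inv().apply(np.asarray(p)-st['tool_pos'])*1000
def snap(name,f):
    st=readout.state();im=viewer.read_camera(name)[:,:,::-1].copy();cv2.imwrite(f'pics/{f}.png',im);return st,im
E
python3 - <<'E'
from h import *
im=cv2.imread('pics/top0.png')
cv2.imwrite('pics/crop.png',cv2.resize(im[145:240,130:405],None,fx=2.9,fy=2.9,interpolation=cv2.INTER_CUBIC))
hsv=cv2.cvtColor(im,cv2.COLOR_BGR2HSV)
def rep(mask,z,lab,roi,amin=60):
    m=np.zeros_like(mask);x0,y0,x1,y1=roi;m[y0:y1,x0:x1]=mask[y0:y1,x0:x1]
    for c in cv2.findContours(m,cv2.RETR_EXTERNAL,cv2.CHAIN_APPROX_NONE)[0]:
        if cv2.contourArea(c)>amin:
            r=cv2.minAreaRect(c);b=cv2.boxPoints(r);print(lab,np.round(r[0]),np.round(r[1]),round(r[2]),'A',cv2.contourArea(c),'\n',np.round(on('top',b,z),3)[:,:2].tolist())
rep(cv2.inRange(hsv,(0,0,150),(180,50,255)),.04,'carrier',(225,150,315,215))
rep(cv2.inRange(hsv,(60,70,40),(95,255,255)),.018,'stand',(345,140,410,245))
rep(cv2.inRange(hsv,(0,0,0),(180,255,45)),.08,'dark',(345,140,410,245),15)
rep(cv2.inRange(hsv,(0,0,130),(180,60,255)),.08,'tin',(145,160,175,195),30)
print(R.from_rotvec(readout.state()['orientation']).as_matrix().round(3))
E
```

```text
carrier [267. 180.] [64. 46.] 8 A 2059.5 
 [[0.498, 0.157], [0.628, 0.144], [0.604, -0.03], [0.476, -0.014]]
stand [377. 193.] [80. 25.] 74 A 1007.0 
 [[0.624, -0.176], [0.645, -0.244], [0.43, -0.299], [0.411, -0.233]]
dark [382. 201.] [ 3. 18.] 76 A 23.5 
 [[0.487, -0.217], [0.499, -0.262], [0.493, -0.263], [0.48, -0.219]]
dark [378. 186.] [ 3. 18.] 76 A 34.5 
 [[0.53, -0.206], [0.542, -0.252], [0.534, -0.254], [0.521, -0.208]]
dark [372. 166.] [ 5. 18.] 76 A 52.5 
 [[0.584, -0.191], [0.597, -0.236], [0.584, -0.239], [0.572, -0.194]]
tin [156. 174.] [15. 15.] 90 A 177.5 
 [[0.571, 0.377], [0.572, 0.336], [0.531, 0.333], [0.53, 0.373]]
[[-0.936  0.352 -0.   ]
 [ 0.352  0.936 -0.001]
 [-0.    -0.001 -1.   ]]
```

View pics/crop.png

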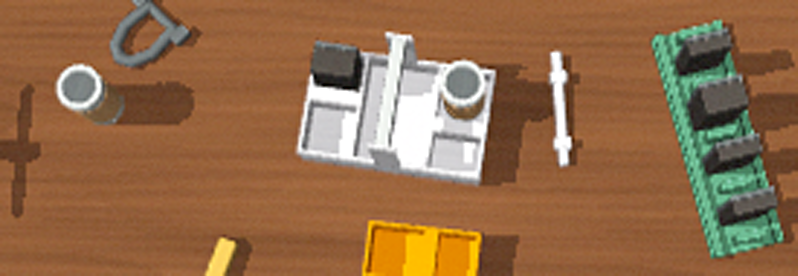

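The crop confirms that the second block from the top of the stand, at crop (719,100), is the thick one; the other three are thin. Next I'll move over the tin, with the jaws turned to the carrier's yaw of about -7.3°.

Request:
move_arm([
  [[-60,-15,0],[0,0,-0.04]],
  [[-100,-25,0],[0,0,-0.06]],
  [[-140,-35,0],[0,0,-0.1]],
  [[-180,-45,0],[0,0,-0.12]],
  [[-220,-56,0],[0,0,-0.15]],
  [[-260,-66,0],[0,0,-0.17]],
  [[-300,-76,0],[0,0,-0.2]],
  [[-340,-86,0],[0,0,-0.22]],
  [[-370,-93,0],[0,0,-0.232]],
  [[-391,-99,0],[0,0,-0.232]],
  [[-391,-99,0],[0,0,-0.232]],
  [[-391,-99,0],[0,0,-0.232]],
  [[-391,-99,0],[0,0,-0.232]],
], claw=-1)

```text
time_s: 1.23
tool_pos: [0.5505, 0.3548, 0.2002]
orientation: [-0.2, -3.134, 0.002]
contact_force: [0.1, 0.1, -0.4]
width: 0.0855
```

Run:
```python
from h import *
st,im=snap('wrist','w1');print(st['time_s'],st['tool_pos'],st['qpos'].round(2))
g=cv2.GaussianBlur(cv2.cvtColor(im,cv2.COLOR_BGR2GRAY),(5,5),1)
c=cv2.HoughCircles(g,cv2.HOUGH_GRADIENT,1,30,param1=100,param2=25,minRadius=14,maxRadius=40)
for x,y,r in c[0][:6]: print(x,y,r,on('wrist',(x,y),.08,st).round(4), 'exp r',337*.02/(st['tool_pos'][2]+.17-.08))
```

```text
1.2333 [0.55054275 0.35475812 0.2001792 ] [-0.68  0.47  0.08  1.53 -0.04  1.14  0.86]
284.5 193.5 17.4 [[0.5516 0.3546 0.08  ]] exp r 23.227026419059225
262.5 241.5 20.4 [[0.5941 0.3286 0.08  ]] exp r 23.227026419059225
```

View pics/w1.png

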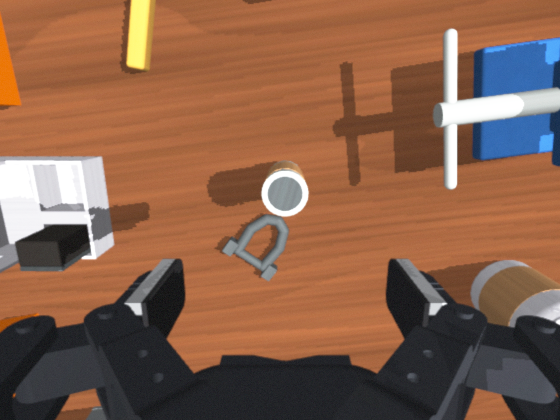

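The wrist view puts the tin at (285,193), which is (0.552, 0.355). That agrees with the top view and is directly under the TCP. I'll go down and grip it.

Request:
move_arm([
  [[-1,0,35],[0,0,0]],
  [[-1,0,70],[0,0,0]],
  [[-1,0,105],[0,0,0]],
  [[-1,0,135],[0,0,0]],
  [[-1,0,152],[0,0,0]],
  [[-1,0,159],[0,0,0]],
  [[-1,0,159],[0,0,0]],
  [[-1,0,159],[0,0,0]],
])

```text
time_s: 1.95
tool_pos: [0.551, 0.3559, 0.0423]
orientation: [-0.197, -3.135, 0.0]
contact_force: [0.0, 0.4, 0.7]
width: 0.0855
```

Request:
move_arm([
  [[0,0,0],[0,0,0]],
  [[0,0,0],[0,0,0]],
  [[0,0,0],[0,0,0]],
  [[0,0,0],[0,0,0]],
  [[0,0,0],[0,0,0]],
  [[0,0,0],[0,0,0]],
  [[0,0,0],[0,0,0]],
  [[0,0,0],[0,0,0]],
  [[0,0,0],[0,0,0]],
  [[0,0,0],[0,0,0]],
  [[0,0,0],[0,0,0]],
  [[0,0,0],[0,0,0]],
], claw=1, grip_force=40)

```text
time_s: 2.95
tool_pos: [0.5517, 0.3561, 0.0434]
orientation: [0.197, 3.134, 0.001]
contact_force: [-0.6, -1.4, 8.5]
width: 0.0377
```

Request:
move_arm([
  [[0,0,-25],[0,0,0]],
  [[0,0,-60],[0,0,0]],
  [[0,0,-95],[0,0,0]],
  [[0,0,-130],[0,0,0]],
  [[0,0,-160],[0,0,0]],
  [[-4,-25,-180],[0,0,0]],
  [[-8,-60,-180],[0,0,0]],
  [[-12,-95,-180],[0,0,0]],
  [[-16,-130,-180],[0,0,0]],
  [[-20,-165,-180],[0,0,0]],
  [[-24,-200,-180],[0,0,0]],
  [[-28,-235,-180],[0,0,0]],
  [[-33,-265,-180],[0,0,0]],
  [[-36,-280,-180],[0,0,0]],
  [[-36,-284,-180],[0,0,0]],
  [[-36,-284,-180],[0,0,0]],
  [[-36,-284,-180],[0,0,0]],
  [[-36,-284,-180],[0,0,0]],
])

```text
time_s: 4.45
tool_pos: [0.5515, 0.0711, 0.2232]
orientation: [0.195, 3.135, 0.002]
contact_force: [-0.8, 0.0, -1.1]
width: 0.0376
```

Run:
```python
from h import *
st,im=snap('wrist','w2');print(st['time_s'],st['tool_pos'],st['orientation'],st['width'])
```

```text
4.45 [0.55147527 0.07109715 0.22317349] [1.94777379e-01 3.13461089e+00 1.90305505e-03] 0.03762714865167552
```

View pics/w2.png

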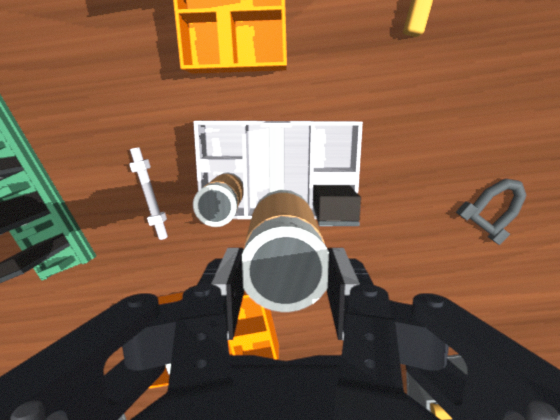

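The tin hangs straight in the jaws. The carrier's near rim runs from (195,121) to (361,122), and its empty bays are on the upper (robot) side. I'll fit lines to the rim to get the carrier pose.

```bash
cat >> h.py <<'E'
def rim(st,im,rows,cols,x0,x1,y0,z=.04):
    h=cv2.cvtColor(im,cv2.COLOR_BGR2HSV);m=cv2.inRange(h,(0,0,110),(180,70,255))>0
    L=[(x0+np.argmax(m[r,x0:x1]),r) for r in rows];Rr=[(x1-np.argmax(m[r,x0:x1][::-1]),r) for r in rows]
    T=[(c,y0+np.argmax(m[y0:,c])) for c in cols]
    out=[]
    for E in(L,Rr,T):
        P=on('wrist',np.array(E,float),z,st)[:,:2];v=cv2.fitLine(P.astype(np.float32),cv2.DIST_HUBER,0,.001,.001).ravel();out.append(v)
    def X(a,b):
        t=np.linalg.solve(np.c_[a[:2],-b[:2]],b[2:]-a[2:]);return a[2:]+t[0]*a[:2]
    cl,cr=X(out[0],out[2]),X(out[1],out[2])
    y=(cr-cl);w=np.linalg.norm(y);y/=w;x=np.array([y[1],-y[0]])
    c=(cl+cr)/2+.052*x;yaw=np.arctan2(x[1],x[0])
    print('width',w.round(4),'side angles',[np.degrees(np.arctan(v[1]/v[0])).round(2) for v in out],'centre',c.round(4),'yaw deg',np.degrees(yaw).round(2))
    return c,x,y
E
python3 - <<'E'
from h import *
im=cv2.imread('pics/w2.png');st=dict(tool_pos=np.array([0.55147527,0.07109715,0.22317349]),orientation=np.array([1.94777379e-01,3.13461089,1.90305505e-03]))
c,x,y=rim(st,im,range(126,165),list(range(202,258))+list(range(315,356)),170,390,100)
bt=c-.026*x+.06*y;bb=c-.031*x-.06*y;hn=c
pt=c+.026*x-.06*y
print('tinbay',bt.round(4),'blockbay',bb.round(4),'packedtin',pt.round(4))
# check: packed tin top circle, held tin
print('packed tin top seen',on('wrist',(215,204),.084,st)[0,:2].round(4),'handle?')
print('held tin top ctr at z.12+', on('wrist',(285,268),.2232+.0366,st)[0].round(4))
print('shift to tinbay',tool(st,[*bt,.2232]).round(1),'tool yaw',R.from_rotvec(st['orientation']).as_euler('xyz',degrees=True).round(2))
# full block in stand from w2? top:
t=cv2.imread('pics/top0.png')
E
```

```text
width 0.1739 side angles [np.float32(-7.02), np.float32(-7.51), np.float32(82.88)] centre [0.5424 0.0656] yaw deg -7.12
tinbay [0.524  0.1284] blockbay [0.5042 0.01  ] packedtin [0.5607 0.0029]
packed tin top seen [0.559  0.0035] handle?
held tin top ctr at z.12+ [0.5507 0.0717 0.2598]
shift to tinbay [34.4 53.5  0. ] tool yaw [1.7993e+02 5.0000e-02 1.7289e+02]
```

Request:
move_arm([
  [[12,20,0],[0,0,0]],
  [[25,40,0],[0,0,0]],
  [[32,50,10],[0,0,0]],
  [[34,53.5,30],[0,0,0]],
  [[34,53.5,60],[0,0,0]],
  [[34,53.5,90],[0,0,0]],
  [[34,53.5,110],[0,0,0]],
  [[34,53.5,122],[0,0,0]],
  [[34,53.5,126],[0,0,0]],
  [[34,53.5,126],[0,0,0]],
  [[34,53.5,126],[0,0,0]],
  [[34,53.5,126],[0,0,0]],
])

```text
time_s: 5.5
tool_pos: [0.525, 0.1288, 0.0981]
orientation: [0.194, 3.133, 0.003]
contact_force: [-0.1, -0.6, -0.7]
width: 0.037
```

Run:
```python
from h import *
st,im=snap('wrist','w3');print(st['time_s'],st['tool_pos'],st['width'],tool(st,[.524,.1284,0]).round(1))
cv2.imwrite('pics/w3c.png',cv2.resize(im[100:330,150:480],None,fx=2,fy=2))
```

```text
5.5 [0.52503132 0.12881836 0.09809706] 0.03703457909704225 [ 1.2 -0.7 98.1]
```

View pics/w3c.png

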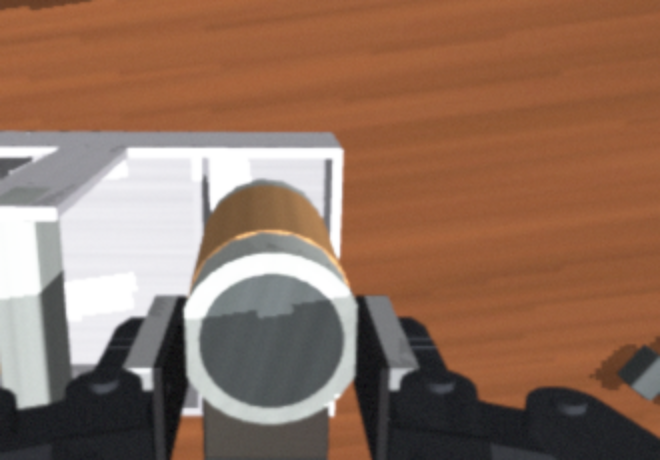

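The tin sits centred over its bay: bay centre is at crop column 267, tin centre about 267. I'll lower it.

Request:
move_arm([
  [[1,-0.5,6],[0,0,0]],
  [[1,-0.5,12],[0,0,0]],
  [[1,-0.5,18],[0,0,0]],
  [[1,-0.5,24],[0,0,0]],
  [[1,-0.5,30],[0,0,0]],
  [[1,-0.5,36],[0,0,0]],
  [[1,-0.5,42],[0,0,0]],
  [[1,-0.5,46],[0,0,0]],
  [[1,-0.5,49],[0,0,0]],
  [[1,-0.5,50],[0,0,0]],
  [[1,-0.5,50],[0,0,0]],
  [[1,-0.5,50],[0,0,0]],
])

```text
time_s: 6.55
tool_pos: [0.5242, 0.1286, 0.0483]
orientation: [0.194, 3.133, 0.003]
contact_force: [0.5, -0.7, -1.1]
width: 0.0371
```

Request:
move_arm([
  [[0,0,0.5],[0,0,0]],
  [[0,0,0.5],[0,0,0]],
  [[0,0,0.5],[0,0,0]],
  [[0,0,0.5],[0,0,0]],
  [[0,0,0.5],[0,0,0]],
  [[0,0,0.5],[0,0,0]],
  [[0,0,-5],[0,0,0]],
  [[0,0,-20],[0,0,0]],
  [[0,0,-50],[0,0,0]],
  [[0,0,-85],[0,0,0]],
  [[0,0,-120],[0,0,0]],
  [[0,0,-150],[0,0,0]],
  [[0,0,-172],[0,0,0]],
  [[0,0,-172],[0,0,0]],
  [[0,0,-172],[0,0,0]],
], claw=-0.22)

```text
time_s: 7.8
tool_pos: [0.5242, 0.1284, 0.2217]
orientation: [0.194, 3.131, 0.005]
contact_force: [-0.1, -0.2, -1.4]
width: 0.0519
```

Request:
move_arm([
  [[-5,-25,0],[0,0,-0.03]],
  [[-12,-60,0],[0,0,-0.06]],
  [[-19,-95,0],[0,0,-0.1]],
  [[-26,-130,0],[0,0,-0.14]],
  [[-33,-165,0],[0,0,-0.18]],
  [[-40,-200,0],[0,0,-0.22]],
  [[-47,-235,0],[0,0,-0.26]],
  [[-54,-270,0],[0,0,-0.3]],
  [[-61,-305,0],[0,0,-0.34]],
  [[-67,-335,0],[0,0,-0.36]],
  [[-70,-350,0],[0,0,-0.38]],
  [[-71,-354,0],[0,0,-0.38]],
  [[-71,-354,0],[0,0,-0.38]],
  [[-71,-354,0],[0,0,-0.38]],
], claw=-1)

```text
time_s: 8.97
tool_pos: [0.5508, -0.2306, 0.2201]
orientation: [-0.401, 3.112, 0.004]
contact_force: [-1.1, -0.2, -0.4]
width: 0.0851
```

Run:
```python
from h import *
st,im=snap('wrist','w4');print(st['time_s'],st['tool_pos'],st['orientation'].round(4).tolist(),st['qpos'].round(2))
hsv=cv2.cvtColor(im,cv2.COLOR_BGR2HSV)
m=cv2.inRange(hsv,(0,0,0),(180,110,75))
m[260:]=0
m=cv2.morphologyEx(m,cv2.MORPH_OPEN,np.ones((3,3)))
for c in cv2.findContours(m,cv2.RETR_EXTERNAL,cv2.CHAIN_APPROX_NONE)[0]:
    if cv2.contourArea(c)>150:
        r=cv2.minAreaRect(c);print(np.round(r[0]),np.round(r[1]),round(r[2],1),on('wrist',cv2.boxPoints(r),.088,st)[:,:2].round(4).tolist())
```

```text
8.9667 [ 0.55081189 -0.23060927  0.22010569] [-0.4009, 3.1115, 0.0044] [ 0.11  0.36  0.3   1.68 -0.12  1.12  2.27]
[282. 222.] [22. 38.] 90.0 [[0.5767, -0.2448], [0.5677, -0.2102], [0.5888, -0.2044], [0.598, -0.2396]]
[282. 170.] [11. 39.] 90.0 [[0.534, -0.2561], [0.525, -0.222], [0.5347, -0.2193], [0.5437, -0.2537]]
```

View pics/w4.png

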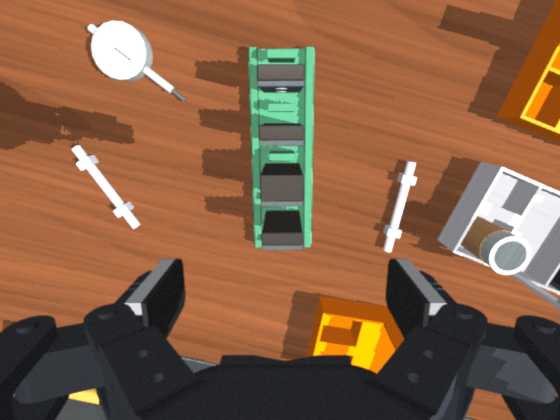

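The full block is the one with its top face at about (282,190), 44 px wide. The worn blocks are at rows 77, 130 and 243. The stand is upright in the image, so the yaw is right. I'll read the row profile for the block's exact edges.

Run:
```python
from h import *
im=cv2.imread('pics/w4.png');g=cv2.cvtColor(im,cv2.COLOR_BGR2GRAY)
st=readout.state()
print(g[158:215,272:292].mean(1).round().astype(int).tolist())
print('cols',g[183:198,252:312].mean(0).round().astype(int).tolist())
for r in (165,176,190,204): print(r,on('wrist',(282,r),.088,st)[0].round(4),tool(st,on('wrist',(282,r),.088,st)[0]).round(1))
```

```text
[186, 184, 162, 139, 123, 76, 39, 34, 36, 36, 36, 36, 35, 37, 35, 37, 42, 71, 90, 95, 94, 94, 94, 94, 94, 93, 94, 93, 93, 93, 92, 92, 92, 92, 92, 92, 93, 92, 92, 92, 92, 91, 83, 109, 136, 142, 141, 137, 137, 140, 135, 125, 83, 47, 36, 35, 35]
cols [98, 131, 155, 158, 148, 139, 134, 118, 87, 83, 93, 93, 94, 93, 93, 92, 93, 92, 93, 92, 93, 93, 93, 93, 93, 93, 93, 93, 93, 92, 92, 92, 92, 92, 92, 92, 93, 93, 92, 92, 92, 94, 93, 93, 92, 92, 93, 92, 92, 91, 87, 86, 127, 172, 182, 183, 183, 183, 181, 175]
165 [ 0.5305 -0.2379  0.088 ] [ 22.4  -2.6 132.2]
176 [ 0.5403 -0.2354  0.088 ] [ 12.3  -2.6 132.3]
190 [ 0.553  -0.2321  0.088 ] [ -0.7  -2.7 132.3]
204 [ 0.5659 -0.2287  0.088 ] [-14.1  -2.7 132.4]
```

Run:
```python
from h import *
im=cv2.imread('pics/w4.png');st=readout.state()
for r in list(range(158,166))+[190]+list(range(198,213))+list(range(232,252,2)): print(r,im[r,272:292].mean(0).round().astype(int).tolist(),end=' ')
for z in(.088,):
  for r in(174.7,200.5): print(z,r,tool(st,on('wrist',(282,r),z,st)[0]).round(1))
```

```text
158 [169, 222, 122] 159 [167, 220, 120] 160 [146, 193, 106] 161 [125, 166, 92] 162 [111, 147, 82] 163 [68, 89, 55] 164 [37, 40, 38] 165 [32, 33, 36] 190 [86, 91, 97] 198 [85, 91, 97] 199 [84, 90, 96] 200 [79, 83, 86] 201 [111, 110, 105] 202 [140, 139, 130] 203 [147, 145, 136] 204 [146, 143, 135] 205 [140, 141, 128] 206 [129, 156, 104] 207 [127, 167, 93] 208 [122, 161, 89] 209 [113, 148, 83] 210 [75, 97, 60] 211 [43, 50, 42] 212 [34, 35, 37] 232 [47, 50, 53] 234 [81, 87, 93] 236 [84, 90, 96] 238 [84, 89, 96] 240 [84, 89, 95] 242 [83, 88, 95] 244 [76, 79, 82] 246 [139, 137, 129] 248 [143, 141, 134] 250 [86, 112, 165] 0.088 174.7 [ 13.5  -2.6 132.3]
0.088 200.5 [-10.7  -2.7 132.4]
```

The back plate shows as grey rows 201–205, giving 29 mm of thickness, so this is the full block. Its centre is at tool (-1, -2.7). I'll go down and grip it.

Request:
move_arm([
  [[-1,-2.7,35],[0,0,0]],
  [[-1,-2.7,70],[0,0,0]],
  [[-1,-2.7,105],[0,0,0]],
  [[-1,-2.7,135],[0,0,0]],
  [[-1,-2.7,158],[0,0,0]],
  [[-1,-2.7,170],[0,0,0]],
  [[-1,-2.7,171],[0,0,0]],
  [[-1,-2.7,171],[0,0,0]],
])

```text
time_s: 9.68
tool_pos: [0.5536, -0.2313, 0.0497]
orientation: [-0.403, 3.111, 0.005]
contact_force: [0.2, -0.5, 0.8]
width: 0.0855
```

Request:
move_arm([
  [[0,0,0],[0,0,0]],
  [[0,0,0],[0,0,0]],
  [[0,0,0],[0,0,0]],
  [[0,0,0],[0,0,0]],
  [[0,0,0],[0,0,0]],
  [[0,0,0],[0,0,0]],
  [[0,0,0],[0,0,0]],
  [[0,0,0],[0,0,0]],
  [[0,0,0],[0,0,0]],
  [[0,0,0],[0,0,0]],
  [[0,0,0],[0,0,0]],
  [[0,0,0],[0,0,0]],
], claw=1, grip_force=60)

```text
time_s: 10.68
tool_pos: [0.5545, -0.2317, 0.051]
orientation: [-0.403, 3.109, 0.003]
contact_force: [-1.3, -0.2, 10.0]
width: 0.0373
```

Request:
move_arm([
  [[0,0,-25],[0,0,0]],
  [[0,0,-60],[0,0,0]],
  [[0,0,-95],[0,0,0]],
  [[0,0,-130],[0,0,0]],
  [[0,0,-160],[0,0,0]],
  [[-1,25,-170],[0,0,0.04]],
  [[-3,60,-170],[0,0,0.1]],
  [[-5,95,-170],[0,0,0.16]],
  [[-7,130,-170],[0,0,0.22]],
  [[-9,165,-170],[0,0,0.28]],
  [[-11,200,-170],[0,0,0.34]],
  [[-13,230,-170],[0,0,0.382]],
  [[-13.3,243,-170],[0,0,0.382]],
  [[-13.3,246.5,-170],[0,0,0.382]],
  [[-13.3,246.5,-170],[0,0,0.382]],
  [[-13.3,246.5,-170],[0,0,0.382]],
  [[-13.3,246.5,-170],[0,0,0.382]],
])

```text
time_s: 12.1
tool_pos: [0.5036, 0.0082, 0.2215]
orientation: [0.197, 3.129, 0.005]
contact_force: [0.8, -0.2, -1.4]
width: 0.0378
```

Run:
```python
from h import *
st,im=snap('wrist','w5');print(st['time_s'],st['tool_pos'].round(4),st['orientation'].round(4).tolist(),st['width'],R.from_rotvec(st['orientation']).as_euler('xyz',degrees=True).round(2))
print('to bay',tool(st,[.5042,.0100,0]).round(1))
```

```text
12.1 [0.5036 0.0082 0.2215] [0.1972, 3.1292, 0.0049] 0.03778129891386971 [179.8    0.34 172.79]
to bay [  1.    1.1 221.5]
```

View pics/w5.png

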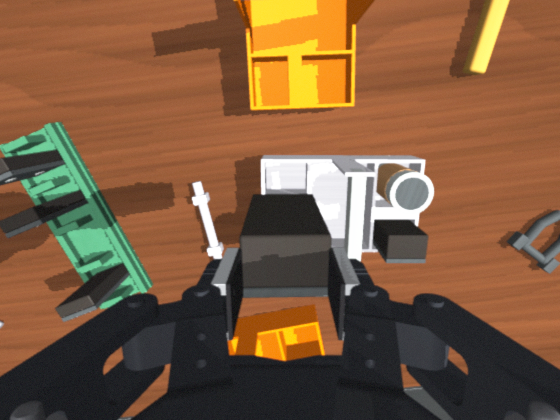

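The block is held square, with its top face around (285,265). The tin stands in its bay at (407,190). I'll re-measure the carrier and the block's offset in the hand.

Run:
```python
from h import *
im=cv2.imread('pics/w5.png');st=readout.state()
c,x,y=rim(st,im,range(162,186),list(range(270,340))+list(range(372,395)),240,450,140)
bb=c-.031*x-.06*y;print('blockbay',bb.round(4),tool(st,[*bb,.2215]).round(2))
g=cv2.cvtColor(im,cv2.COLOR_BGR2GRAY)
print(g[225:305,270:300].mean(1).round().astype(int).tolist());print(g[255:275,230:345].mean(0).round().astype(int).tolist())
zt=st['tool_pos'][2]+.037
for p in((285,230),(285,295),(242,260),(330,260)): print(p,tool(st,on('wrist',p,zt,st)[0]).round(1))
```

```text
width 0.1664 side angles [np.float32(-8.37), np.float32(22.46), np.float32(82.75)] centre [0.5377 0.0626] yaw deg -7.25
blockbay [0.4994 0.007 ] [ 4.12 -1.75 -0.06]
[36, 36, 35, 37, 35, 35, 36, 35, 36, 42, 59, 71, 79, 84, 86, 87, 86, 86, 86, 86, 86, 86, 86, 86, 86, 86, 86, 86, 85, 80, 74, 67, 61, 59, 60, 60, 59, 60, 60, 59, 59, 60, 59, 59, 59, 59, 59, 59, 59, 59, 59, 59, 59, 59, 59, 59, 59, 59, 59, 59, 56, 50, 59, 75, 83, 88, 88, 88, 87, 87, 86, 85, 103, 113, 115, 116, 117, 116, 114, 113]
[109, 96, 82, 68, 52, 39, 31, 26, 25, 26, 25, 33, 54, 71, 73, 72, 72, 72, 72, 72, 71, 71, 70, 70, 69, 70, 70, 70, 70, 68, 67, 64, 63, 63, 61, 62, 61, 61, 61, 61, 61, 60, 60, 60, 60, 60, 60, 60, 61, 62, 63, 62, 63, 63, 62, 62, 61, 60, 61, 60, 61, 60, 60, 60, 59, 59, 58, 59, 58, 59, 59, 57, 57, 57, 57, 57, 57, 58, 57, 57, 57, 57, 57, 57, 57, 57, 56, 56, 56, 56, 55, 55, 56, 56, 56, 55, 56, 53, 43, 27, 24, 25, 26, 26, 30, 39, 52, 66, 81, 94, 103, 107, 113, 116, 118]
(285, 230) [ 18.6   0.5 -37.1]
(285, 295) [-12.3   0.5 -36.9]
(242, 260) [  4.8 -18.2 -37.1]
(330, 260) [  4.7  20.1 -37. ]
```

Request:
move_arm([
  [[-0.7,0.6,30],[0,0,0]],
  [[-0.7,0.6,65],[0,0,0]],
  [[-0.7,0.6,95],[0,0,0]],
  [[-0.7,0.6,115],[0,0,0]],
  [[-0.7,0.6,122],[0,0,0]],
  [[-0.7,0.6,123],[0,0,0]],
  [[-0.7,0.6,123],[0,0,0]],
  [[-0.7,0.6,123],[0,0,0]],
])

```text
time_s: 12.82
tool_pos: [0.5061, 0.0089, 0.0998]
orientation: [0.198, 3.127, 0.005]
contact_force: [0.4, -0.6, -2.0]
width: 0.038
```

Run:
```python
from h import *
st,im=snap('wrist','w6');print(st['time_s'],st['tool_pos'].round(4),st['width'],'to bay',tool(st,[.5042,.0100,0]).round(1))
cv2.imwrite('pics/w6c.png',cv2.resize(im[120:330,150:430],None,fx=2.5,fy=2.5,interpolation=cv2.INTER_CUBIC))
# expected pixel of w2-model bay rim corners
c=np.array([.5424,.0656]);a=np.radians(-7.12);x=np.array([np.cos(a),np.sin(a)]);y=np.array([-x[1],x[0]])
m=viewer.camera_model('wrist');H=m['hand_eye'];K=np.array([[m['fx'],0,m['cx']],[0,m['fy'],m['cy']],[0,0,1]])
Rt=R.from_rotvec(st['orientation']).as_matrix();Rc=Rt@H[:3,:3];o=Rt@H[:3,3]+st['tool_pos']
def pr(P):
    q=K@(Rc.T@(P-o));q=q[:2]/q[2];return q.round(0),((q-[150,120])*2.5).round()
for n,u,v,z in(('outer',-52,-86,40),('bay in',-49,-83,40),('bay in',-49,-37,40),('bay in',-13,-83,40),('bay in',-13,-37,40)):
    print(n,u,v,pr(np.array([*(c+u/1e3*x+v/1e3*y),z/1e3])))
```

```text
12.8167 [0.5061 0.0089 0.0998] 0.037970848722054786 to bay [ 2.8  0.5 99.8]
outer -52 -86 (array([248., 178.]), array([244., 146.]))
bay in -49 -83 (array([252., 183.]), array([255., 156.]))
bay in -49 -37 (array([318., 182.]), array([420., 156.]))
bay in -13 -83 (array([254., 231.]), array([259., 278.]))
bay in -13 -37 (array([317., 231.]), array([417., 277.]))
```

View pics/w6c.png

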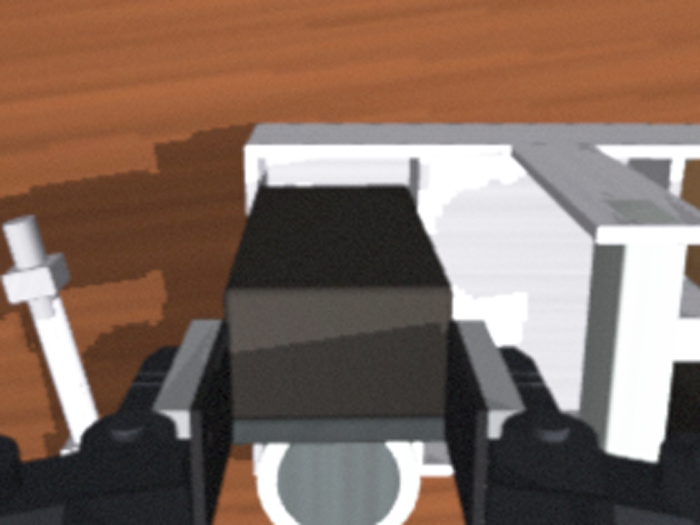

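The projected bay corners match the picture: rim corner predicted at (244,146), seen at (246,145). The carrier is still where I measured it. I'll check the block's lower near edge, seen at crop row 186 between columns 262 and 410.

Run:
```python
from h import *
st=readout.state();zb=st['tool_pos'][2]-.043
for u,v in((262,186),(410,186)): print(tool(st,on('wrist',(u/2.5+150,v/2.5+120),zb,st)[0]).round(1))
zt=zb+.08
for u,v in((230,287),(448,287),(235,440),(442,440)): print('top',tool(st,on('wrist',(u/2.5+150,v/2.5+120),zt,st)[0]).round(1))
print('bay',tool(st,[.5042,.0100,zb]).round(1))
```

```text
[ 15.8 -19.3  42.8]
[15.7 19.5 43. ]
top [ 16.5 -17.8 -37.2]
top [ 16.4  19.4 -37.1]
top [-12.7 -17.9 -37. ]
top [-12.8  19.3 -36.8]
bay [ 2.3  0.6 43. ]
```

Request:
move_arm([
  [[1.6,0.5,3],[0,0,0]],
  [[1.6,0.5,8],[0,0,0]],
  [[1.6,0.5,14],[0,0,0]],
  [[1.7,0.5,20],[0,0,0]],
  [[1.7,0.5,26],[0,0,0]],
  [[1.7,0.5,32],[0,0,0]],
  [[1.7,0.5,38],[0,0,0]],
  [[1.8,0.5,44],[0,0,0]],
  [[1.8,0.5,49],[0,0,0]],
  [[1.8,0.5,51],[0,0,0]],
  [[1.8,0.5,52],[0,0,0]],
  [[1.8,0.5,52],[0,0,0]],
  [[1.8,0.5,52],[0,0,0]],
])

```text
time_s: 13.95
tool_pos: [0.505, 0.0098, 0.048]
orientation: [0.198, 3.127, 0.006]
contact_force: [0.5, -0.0, -2.9]
width: 0.0377
```

Request:
move_arm([
  [[0,0,1],[0,0,0]],
  [[0,0,1],[0,0,0]],
  [[0,0,1],[0,0,0]],
  [[0,0,1],[0,0,0]],
  [[0,0,1],[0,0,0]],
  [[0,0,1],[0,0,0]],
  [[0,0,-5],[0,0,0]],
  [[0,0,-20],[0,0,0]],
  [[0,0,-50],[0,0,0]],
  [[0,0,-85],[0,0,0]],
  [[0,0,-120],[0,0,0]],
  [[0,0,-150],[0,0,0]],
  [[-15,30,-165],[0,0,0]],
  [[-30,60,-165],[0,0,0]],
  [[-30,60,-165],[0,0,0]],
  [[-30,60,-165],[0,0,0]],
  [[-30,60,-165],[0,0,0]],
], claw=-0.22)

```text
time_s: 15.37
tool_pos: [0.5405, 0.0646, 0.2135]
orientation: [0.198, 3.127, 0.005]
contact_force: [0.5, -0.6, -0.1]
width: 0.052
```

Run:
```python
from h import *
st,im=snap('wrist','w7');print(st['time_s'],st['tool_pos'].round(4),st['width'],R.from_rotvec(st['orientation']).as_euler('xyz',degrees=True).round(2))
print(tool(st,[.5424,.0656,.091]).round(1))
cv2.imwrite('pics/w7c.png',cv2.resize(im[80:300,150:420],None,fx=2.5,fy=2.5,interpolation=cv2.INTER_CUBIC))
```

```text
15.3667 [0.5405 0.0646 0.2135] 0.05204181914835524 [179.79   0.45 172.76]
[ -0.8   0.8 122.5]
```

View pics/w7c.png

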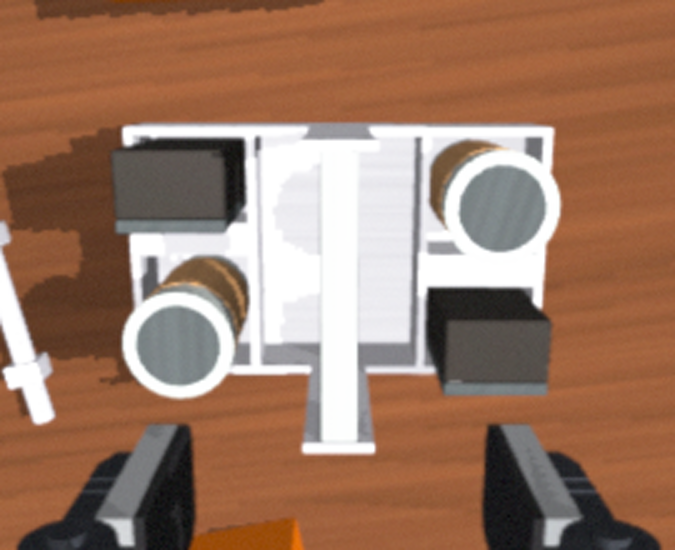

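All four pieces stand in their bays. The bar runs from about crop (340,145) to (339,448). I'll confirm the handle centre by casting rays at z = 0.12.

Run:
```python
from h import *
st=readout.state()
f=lambda u,v,z:tool(st,on('wrist',(u/2.5+150,v/2.5+80),z,st)[0]).round(1)
for u,v in((338,139),(339,452),(320,300),(358,300)): print(f(u,v,.122 if v!=300 else .12))
# piece tops vs expected at z .084, carrier frame
c=np.array([.5424,.0656]);a=np.radians(-7.12);x=np.array([np.cos(a),np.sin(a)]);y=np.array([-x[1],x[0]])
for n,u,v in(('tin',502,200),('tinpk',180,343),('blk',171.5,190),('blkpk',495,361)):
    p=on('wrist',(u/2.5+150,v/2.5+80),.084,st)[0,:2]-c;print(n,(p@x*1e3).round(1),(p@y*1e3).round(1))
```

```text
[50.9  0.7 91.1]
[-53.3   1.   91.9]
[-0.5 -5.2 93.4]
[-0.5  7.2 93.5]
tin -28.1 58.4
tinpk 24.9 -59.6
blk -32.1 -59.6
blkpk 32.5 58.7
```

Request:
move_arm([
  [[-1,0.8,35],[0,0,0]],
  [[-1,0.8,70],[0,0,0]],
  [[-1,0.8,95],[0,0,0]],
  [[-1,0.8,112],[0,0,0]],
  [[-1,0.8,120],[0,0,0]],
  [[-1,0.8,122],[0,0,0]],
  [[-1,0.8,122],[0,0,0]],
  [[-1,0.8,122],[0,0,0]],
])

```text
time_s: 16.08
tool_pos: [0.5431, 0.0651, 0.0926]
orientation: [0.2, 3.126, 0.006]
contact_force: [-0.7, -1.1, 1.0]
width: 0.0521
```

Request:
move_arm([
  [[0,0,0],[0,0,0]],
  [[0,0,0],[0,0,0]],
  [[0,0,0],[0,0,0]],
  [[0,0,0],[0,0,0]],
  [[0,0,0],[0,0,0]],
  [[0,0,0],[0,0,0]],
  [[0,0,0],[0,0,0]],
  [[0,0,0],[0,0,0]],
  [[0,0,0],[0,0,0]],
  [[0,0,0],[0,0,0]],
  [[0,0,0],[0,0,0]],
  [[0,0,0],[0,0,0]],
  [[0,0,0],[0,0,0]],
  [[0,0,0],[0,0,0]],
], claw=1, grip_force=90)

```text
time_s: 17.25
tool_pos: [0.5431, 0.065, 0.0926]
orientation: [0.2, 3.126, 0.006]
contact_force: [-0.0, -0.2, 1.0]
width: 0.0001
```

The jaws closed to zero, so they don't have the bar. I'll look before doing anything else.

Run:
```python
from h import *
st,im=snap('wrist','w8');print(st['time_s'],st['tool_pos'].round(4),st['width'])
_,sc=snap('scene','s8')
a=cv2.resize(sc[190:320,220:380],(480,390),interpolation=cv2.INTER_CUBIC)
b=cv2.resize(im,(320,240));out=np.zeros((390,800,3),np.uint8);out[:,:480]=a;out[:240,480:]=b
cv2.imwrite('pics/c8.png',out)
```

```text
17.25 [0.5431 0.065  0.0926] 6.938695906252474e-05
```

View pics/c8.png

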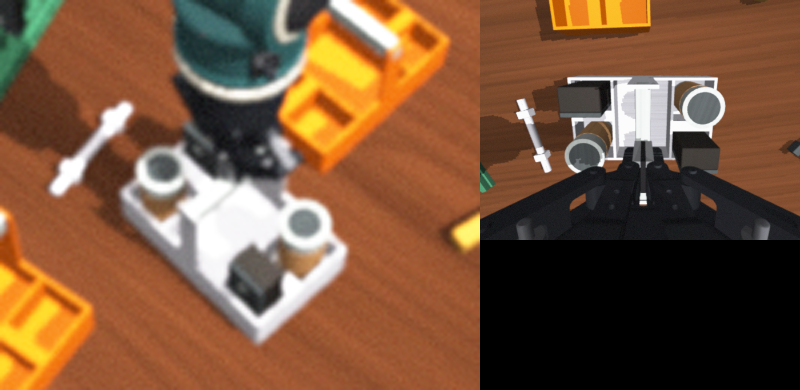

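The picture is ambiguous: the bar does appear to pass between the fingers. A small 12 mm lift will tell from the weight whether it is held.

Request:
move_arm([
  [[0,0,-2],[0,0,0]],
  [[0,0,-4],[0,0,0]],
  [[0,0,-6],[0,0,0]],
  [[0,0,-8],[0,0,0]],
  [[0,0,-10],[0,0,0]],
  [[0,0,-12],[0,0,0]],
  [[0,0,-12],[0,0,0]],
  [[0,0,-12],[0,0,0]],
  [[0,0,-12],[0,0,0]],
])

```text
time_s: 18.1
tool_pos: [0.5429, 0.065, 0.1046]
orientation: [0.2, 3.126, 0.006]
contact_force: [-0.1, -0.2, -0.7]
width: -0.0
```

Run:
```python
from h import *
st,im=snap('wrist','w9');print(st['contact_force'],st['wrist_torque'],st['width'])
a=cv2.imread('pics/w8.png')
for n,i in(('w8',a),('w9',im)):
    h=cv2.cvtColor(i,cv2.COLOR_BGR2HSV);m=cv2.inRange(h,(0,0,110),(180,70,255))>0
    print(n,'top edge rows',[int(100+np.argmax(m[100:,c])) for c in (200,260,330,380)],'left cols',[int(120+np.argmax(m[r,120:300])) for r in (160,)])
    g=i.mean(2);print([int(v) for v in g[300,255:320]])
```

```text
[-0.10589335 -0.18644488 -0.69868444] [-0.0293512   0.01015229 -0.00316966] -4.2629543584283686e-05
w8 top edge rows [132, 132, 132, 133] left cols [228]
[26, 28, 29, 25, 25, 28, 28, 28, 24, 23, 27, 24, 27, 25, 27, 21, 29, 29, 25, 22, 31, 27, 27, 15, 19, 26, 42, 49, 49, 49, 47, 49, 48, 49, 46, 34, 28, 26, 23, 29, 23, 27, 26, 27, 26, 24, 30, 28, 27, 26, 30, 24, 32, 30, 28, 30, 30, 24, 30, 23, 27, 29, 26, 31, 29]
w9 top edge rows [132, 132, 132, 132] left cols [231]
[26, 26, 21, 28, 26, 26, 31, 29, 29, 25, 26, 28, 21, 29, 27, 22, 23, 26, 19, 26, 25, 20, 27, 20, 20, 30, 43, 47, 47, 51, 51, 50, 50, 48, 41, 32, 26, 25, 22, 28, 20, 27, 29, 29, 26, 30, 25, 28, 28, 30, 28, 26, 30, 28, 26, 28, 29, 28, 33, 28, 31, 26, 31, 32, 28]
```

The weight is missing and the rim shrank as the tool rose, so the jaws closed empty. I'll enlarge the picture taken before the lift to see why.

Run:
```python
import cv2,numpy as np
w=cv2.imread('pics/w8.png')[110:410,200:370];s=cv2.imread('pics/s8.png')[205:300,240:340]
a=cv2.resize(w,None,fx=2,fy=2,interpolation=cv2.INTER_CUBIC);b=cv2.resize(s,None,fx=4.5,fy=4.5,interpolation=cv2.INTER_CUBIC)
o=np.zeros((600,800,3),np.uint8);o[:,:340]=np.clip(a*1.3,0,255);o[:b.shape[0],345:345+b.shape[1]]=b
cv2.imwrite('pics/c9.png',o)
```

```text
(no output)
```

View pics/c9.png

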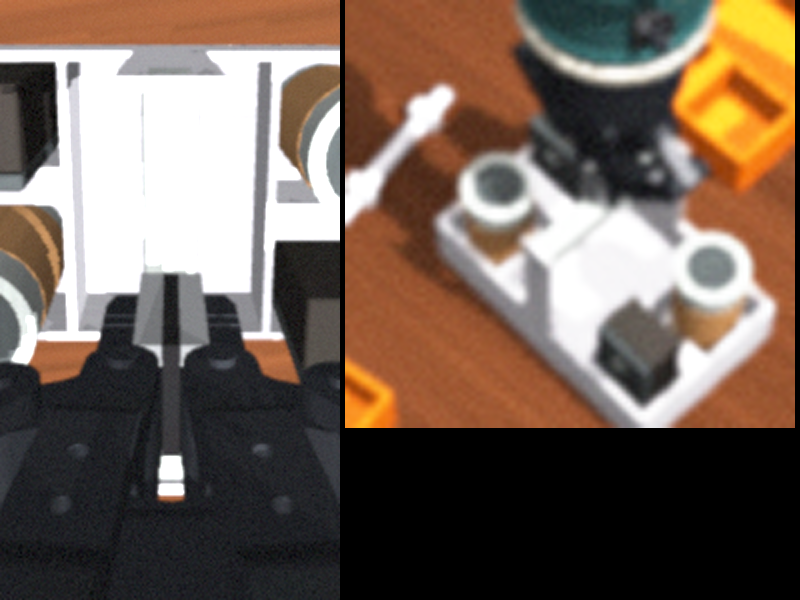

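From the enlarged picture and its geometry, the fingertips are really about 30 mm behind the nominal TCP: shut tips show at crop row 265, where z=0 would put them at 221. The jaws therefore closed just above the bar. I'll back off, open to about 30 mm so the fingers stay inside the empty lane, and go some 30 mm lower. By the stated sizes the gripper's body still clears the bar there.

Request:
move_arm([
  [[0,0,-10],[0,0,0]],
  [[0,0,-20],[0,0,0]],
  [[0,0,-20],[0,0,0]],
  [[0,0,-20],[0,0,0]],
  [[0,0,-20],[0,0,0]],
  [[0,0,-20],[0,0,0]],
  [[0,0,-20],[0,0,0]],
  [[0,0.5,-12],[0,0,0]],
  [[0,0.5,-4],[0,0,0]],
  [[0,0.5,4],[0,0,0]],
  [[0,0.5,10],[0,0,0]],
  [[0,0.5,15],[0,0,0]],
  [[0,0.5,20],[0,0,0]],
  [[0,0.5,20],[0,0,0]],
  [[0,0.5,20],[0,0,0]],
], claw=0.25)

```text
time_s: 19.4
tool_pos: [0.5431, 0.0655, 0.0844]
orientation: [0.2, 3.126, 0.005]
contact_force: [0.6, -0.6, -0.2]
width: 0.0318
```

Request:
move_arm([
  [[0,0,3],[0,0,0]],
  [[0,0,6],[0,0,0]],
  [[0,0,9],[0,0,0]],
  [[0,0,12],[0,0,0]],
  [[0,0,14],[0,0,0]],
  [[0,0,14],[0,0,0]],
])

```text
time_s: 19.9
tool_pos: [0.543, 0.0655, 0.0699]
orientation: [0.2, 3.127, 0.005]
contact_force: [-0.9, 0.1, -0.5]
width: 0.032
```

No contact so far. I'll go down the last few millimetres, then close.

Request:
move_arm([
  [[0,0,3],[0,0,0]],
  [[0,0,6],[0,0,0]],
  [[0,0,8],[0,0,0]],
  [[0,0,8],[0,0,0]],
])

```text
time_s: 20.23
tool_pos: [0.5428, 0.0655, 0.0613]
orientation: [0.2, 3.128, 0.005]
contact_force: [0.6, 0.1, 0.2]
width: 0.0318
```

Request:
move_arm([
  [[0,0,0],[0,0,0]],
  [[0,0,0],[0,0,0]],
  [[0,0,0],[0,0,0]],
  [[0,0,0],[0,0,0]],
  [[0,0,0],[0,0,0]],
  [[0,0,0],[0,0,0]],
  [[0,0,0],[0,0,0]],
  [[0,0,0],[0,0,0]],
  [[0,0,0],[0,0,0]],
  [[0,0,0],[0,0,0]],
  [[0,0,0],[0,0,0]],
  [[0,0,0],[0,0,0]],
], claw=1)

```text
time_s: 21.23
tool_pos: [0.5428, 0.0653, 0.0614]
orientation: [0.2, 3.127, 0.004]
contact_force: [-1.5, -6.2, 3.2]
width: 0.0103
```

The opening reads 10.3 mm, which fits the bar with the same under-reading as before. Slow test lift.

Request:
move_arm([
  [[0,0,0],[0,0,0]],
  [[0,0,0],[0,0,0]],
  [[0,0,-2],[0,0,0]],
  [[0,0,-4],[0,0,0]],
  [[0,0,-6],[0,0,0]],
  [[0,0,-9],[0,0,0]],
  [[0,0,-12],[0,0,0]],
  [[0,0,-15],[0,0,0]],
  [[0,0,-15],[0,0,0]],
  [[0,0,-15],[0,0,0]],
  [[0,0,-15],[0,0,0]],
], grip_force=110)

```text
time_s: 22.15
tool_pos: [0.5427, 0.0653, 0.0764]
orientation: [0.2, 3.128, 0.005]
contact_force: [-0.1, 0.3, -8.0]
width: 0.0101
```

Run:
```python
from h import *
st,im=snap('wrist','w10');print(st['contact_force'].round(1),st['wrist_torque'].round(2),st['width'])
h=cv2.cvtColor(im,cv2.COLOR_BGR2HSV);m=cv2.inRange(h,(0,0,110),(180,70,255))>0
print([int(80+np.argmax(m[80:,c])) for c in range(180,400,20)])
```

```text
[-0.1  0.3 -8. ] [ 0.03  0.07 -0.03] 0.010069074328788646
[136, 136, 136, 136, 136, 136, 136, 136, 136, 136, 136]
```

Now -8.0 N with almost no moment: the full 0.8 kg hangs level. I'll lift to about 10 cm.

Request:
move_arm([
  [[0,0,-4],[0,0,0]],
  [[0,0,-10],[0,0,0]],
  [[0,0,-18],[0,0,0]],
  [[0,0,-27],[0,0,0]],
  [[0,0,-36],[0,0,0]],
  [[0,0,-45],[0,0,0]],
  [[0,0,-54],[0,0,0]],
  [[0,0,-63],[0,0,0]],
  [[0,0,-71],[0,0,0]],
  [[0,0,-78],[0,0,0]],
  [[0,0,-83],[0,0,0]],
  [[0,0,-85],[0,0,0]],
  [[0,0,-85],[0,0,0]],
  [[0,0,-85],[0,0,0]],
  [[0,0,-85],[0,0,0]],
  [[0,0,-85],[0,0,0]],
  [[0,0,-85],[0,0,0]],
  [[0,0,-85],[0,0,0]],
])

```text
time_s: 23.7
tool_pos: [0.5418, 0.0651, 0.1611]
orientation: [0.2, 3.128, 0.004]
contact_force: [0.1, -0.1, -7.6]
width: 0.0102
```

Run:
```python
from h import *
st,im=snap('wrist','w11');print(st['time_s'],st['tool_pos'].round(4),st['contact_force'].round(1),st['wrist_torque'].round(2),st['width'],abs(st['qd']).max())
a=cv2.imread('pics/w10.png')
for i in(a,im):
    h=cv2.cvtColor(i,cv2.COLOR_BGR2HSV);m=cv2.inRange(h,(0,0,110),(180,70,255))>0
    print([int(80+np.argmax(m[80:,c])) for c in range(200,370,20)])
# change of the picture of carrier+pieces between the two (rigid with hand -> no flow)
roi=np.s_[130:245,200:380];sh,r=cv2.phaseCorrelate(np.float32(a.mean(2)[roi]),np.float32(im.mean(2)[roi]));print('shift px',np.round(sh,2),round(r,2))
for n,s in(('blk',np.s_[130:210,185:250]),('tin',np.s_[130:215,320:390]),('tinpk',np.s_[205:290,180:245]),('blkpk',np.s_[200:290,325:380])):
    print(n,np.round(cv2.phaseCorrelate(np.float32(a.mean(2)[s]),np.float32(im.mean(2)[s]))[0],2))
```

```text
23.7 [0.5418 0.0651 0.1611] [ 0.1 -0.1 -7.6] [0.01 0.03 0.01] 0.010220709239172858 0.004728931583810977
[136, 136, 136, 136, 136, 136, 136, 136, 136]
[136, 136, 136, 136, 136, 136, 136, 136, 136]
shift px [0.05 0.02] 1.0
blk [0.05 0.05]
tin [0.01 0.01]
tinpk [-0.01  0.07]
blkpk [ 0.09 -0.03]
```

The carrier and all four pieces are rigid in the hand, steady, at about 0.10 m. Handing in.

```bash
python3 -c "
from rig import ticket
print(ticket.job_done())"
```

```text
the job is handed in; nothing more can be done
None
```

I handed the job in at about 24 s, with the arm holding the packed carrier by its bar handle about 10 cm above the bench. No verdict is reported, so the checks below are my own measurements.

**What I did:** I put the tin and the full-thickness block in their empty bays, let go, and then gripped the bar and lifted straight up.

**Checks that held:**
- **Seating:** before the lift, all four pieces measured within about 3 mm of their bay centres from the wrist camera.
- **Load:** the wrist force read -7.6 N with almost no moment, which fits a level load of about 0.8 kg.
- **Stillness:** the carrier and pieces shifted less than 0.1 px in the wrist picture between 1.5 cm and 10 cm of lift. The arm was nearly still, at under 0.005 rad/s.

**What disagreed:**
- **First try at the handle:** the jaws closed on nothing, just above the bar. The wrist pictures put the fingertips about 30 mm behind the nominal TCP. I went 31 mm lower and got the bar.
- **Earlier grips:** for the same reason, the block and tin were held only near their tops, but both went down without trouble.
- **Opening reading:** the jaws read about 2 mm under the true size on everything they held (37.7 mm for 40, 10.2 mm for 12).
- **One carrier measurement:** a second rim fit gave a width of 166 mm instead of 172, because a tin and the outer wall confused it. I rejected it and used the first fit, which a later picture confirmed.

I did not measure the worn blocks and other items again at the end. I felt no unexpected contact near them.

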